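# Line up the cleaning containers by height

## Task

Tidy the under-sink supplies: stand the blue bottle, the purple bottle, the white jar with the orange lid and the green tin upright in a row on the four black pads, one in the middle of each pad, in order of height with the tallest next to the blue end stop and the shortest next to the grey one. Do not let any of them fall over, and let go of them all.

Things in the scene. Friction and masses are not known exactly. Their poses are not given: they have to be found in the camera images.
- blue_bottle_mid (a point): Blue bottle with white cap and white label, upright, the tallest: 128 mm high; straight round body 46 mm in diameter up to 106 mm, then a cap 32 mm in diameter to the top. A good grip is on the body, 31 mm above this point. The point lies on its axis, half-way up (64 mm above its underside); z points up its axis. Loose, 0.15 to 0.35 kg.
- purple_bottle_mid (a point): Purple bottle with blue cap and white label, upright, second tallest: 100 mm high; straight round body 50 mm in diameter up to 78 mm, then a cap 34 mm in diameter to the top. A good grip is on the body, 18 mm above this point. The point lies on its axis, half-way up (50 mm above its underside); z points up its axis. Loose, 0.15 to 0.35 kg.
- orange_jar_mid (a point): White jar with orange lid, upright, second shortest: 76 mm high; straight round body 54 mm in diameter up to 60 mm, then a lid 50 mm in diameter to the top. A good grip is on the body, 7 mm above this point. The point lies on its axis, half-way up (38 mm above its underside); z points up its axis. Loose, 0.15 to 0.35 kg.
- green_tin_mid (a point): Green tin with steel-coloured top, upright, the shortest: 52 mm high; one straight round wall 58 mm in diameter. A good grip is 4 mm above this point. The point lies on its axis, half-way up (26 mm above its underside); z points up its axis. Loose, 0.15 to 0.35 kg.
- pad_1: Black round pad, 70 mm in diameter, 3 mm thick, with a small white dot at its centre; number 1 of four alike in a straight row 90 mm apart on a wooden strip (110 x 460 mm, 10 mm thick), counted from the robot's right (-y) to its left. All fixed. Origin at the centre of its underside, 10 mm above the table, so that its top is 13 mm above the table; x points across the row, y along it from pad_1 to pad_4, z up.
- pad_2: Black round pad, 70 mm in diameter, 3 mm thick, with a small white dot at its centre; number 2 of four alike in a straight row 90 mm apart on a wooden strip (110 x 460 mm, 10 mm thick), counted from the robot's right (-y) to its left. All fixed. Origin at the centre of its underside, 10 mm above the table, so that its top is 13 mm above the table; x points across the row, y along it from pad_1 to pad_4, z up.
- pad_3: Black round pad, 70 mm in diameter, 3 mm thick, with a small white dot at its centre; number 3 of four alike in a straight row 90 mm apart on a wooden strip (110 x 460 mm, 10 mm thick), counted from the robot's right (-y) to its left. All fixed. Origin at the centre of its underside, 10 mm above the table, so that its top is 13 mm above the table; x points across the row, y along it from pad_1 to pad_4, z up.
- pad_4: Black round pad, 70 mm in diameter, 3 mm thick, with a small white dot at its centre; number 4 of four alike in a straight row 90 mm apart on a wooden strip (110 x 460 mm, 10 mm thick), counted from the robot's right (-y) to its left. All fixed. Origin at the centre of its underside, 10 mm above the table, so that its top is 13 mm above the table; x points across the row, y along it from pad_1 to pad_4, z up.
- blue_end: Blue upright end stop on one end of the wooden strip, 90 mm across the row, 34 mm along it at the foot, 45 mm high, fixed, 73 mm from the centre of the nearest pad; the tallest goes on the pad beside it. It may be at either end. Origin at the centre of its underside, 10 mm above the table.
- grey_end: Grey upright end stop on one end of the wooden strip, 90 mm across the row, 34 mm along it at the foot, 45 mm high, fixed, 73 mm from the centre of the nearest pad; the shortest goes on the pad beside it. It may be at either end. Origin at the centre of its underside, 10 mm above the table.

How it is judged (in metres and radians):
At the end, for the whole second after the job is handed in: From the blue end stop to the grey one stand, one to a pad: blue bottle, purple bottle, white jar with orange lid, green tin; each upright (0.1 rad), at rest (0.02 m/s), released, axis within 12 mm of its pad's centre, height within 5 mm of standing on the pad (((horizontal distance between blue_end and pad_1 below 0.12 m and horizontal distance between blue_bottle_mid and pad_1 below 0.012 m and horizontal distance between purple_bottle_mid and pad_2 below 0.012 m and horizontal distance between orange_jar_mid and pad_3 below 0.012 m and horizontal distance between green_tin_mid and pad_4 below 0.012 m) or (horizontal distance between blue_end and pad_4 below 0.12 m and horizontal distance between blue_bottle_mid and pad_4 below 0.012 m and horizontal distance between purple_bottle_mid and pad_3 below 0.012 m and horizontal distance between orange_jar_mid and pad_2 below 0.012 m and horizontal distance between green_tin_mid and pad_1 below 0.012 m)) and angle between each of blue_bottle_mid, purple_bottle_mid, orange_jar_mid, green_tin_mid's own z axis and vertical below 0.1 rad and height (world z) of blue_bottle_mid between 0.072 and 0.082 m and linear speed of each of blue_bottle, purple_bottle, orange_jar, green_tin below 0.02 m/s and height (world z) of purple_bottle_mid between 0.058 and 0.068 m and height (world z) of orange_jar_mid between 0.046 and 0.056 m and height (world z) of green_tin_mid between 0.034 and 0.044 m); the robot touches nothing.
It fails at once if one of the four containers falls over (leans more than 0.7 rad) (angle between any of blue_bottle_mid, purple_bottle_mid, orange_jar_mid, green_tin_mid's own z axis and vertical above 0.7 rad).
It also fails if it takes over 112 s, if anything falls off the work surface, if the arm or the gripper's body presses on something with over 40 N, if the wrist force passes 120 N, or if a joint passes its speed limit or range.

## Robot

A 6-joint arm with a two-finger parallel gripper is mounted at the origin on the work surface. World frame = base frame: x ahead of the robot, y to its left, z up, the work surface at z = 0. Lengths are in mm, angles in rad, forces in N, time in s.
With the tool pointing down it reaches from about 375 to 975 mm from the base axis. Payload 3.8 kg.
Tool frame: the origin (TCP) lies on the centre line of the jaws, within the pads' length; the fingertips stand 22 mm ahead of it and the grasp point (between the pads) lies 3 mm ahead of it; z points along the fingers, y is the line along which they close (so a half turn about z gives the same grasp; the last joint's range is limited). The gripper opens to 85 mm and grips with 20 to 120 N. Pads are 22 mm wide; open, the fingers measure 114 mm over their backs; the gripper's body (76 mm by 85 mm) begins 54 mm behind the grasp point. The pads swing forward as they close: fully open they stand 13 mm farther back than shut.
Start: joints at [1.112, 0.264, 1.604, -0, 1.274, -0.037], TCP at [276.344, 615.834, 253.28] pointing down, gripper open.
Joint ranges: [-2.63, 2.63], [-0.94, 2.18], [0.31, 2.57], [-1.31, 4.45], [0, 2.66], [-2.55, 2.55]. Speed limits (rad/s): [2.57, 2.57, 3.14, 3.14, 3.14, 3.14].

## Interface

Orientations are given as a 3x3 rotation matrix whose columns are the frame's x, y, z axes.
In Python, from plant import r gives the robot as it stands.
- The arm moves only by the shell command python3 -m crank 'ROWS' [FORCE]. ROWS is JSON, a list of rows, each an object with "hand": the closure in counts, from 0 (fully open) to 255 (shut); "offset": the shift along the tool's x, y, z each as a share of 25 cm, from -1 to 1, a list of three; "delta_rot": the turn, a rotation vector about the tool's x, y, z each as a share of 360 degrees, from -1 to 1, a list of three. In form: [{"hand": hand, "offset": [dx, dy, dz], "delta_rot": [wx, wy, wz]}, ...]. A call has 1 to 10 rows; each row is the pose to reach, as a shift and turn from the pose commanded when the call began, along the tool's axes at that moment, turning the shorter way round; what a row does not reach only later rows make up. A row lasts 1/10 s, in which the tool goes at most 50 mm and 8.59 degrees, less where a joint would pass 70% of its speed; a pose out of reach is approached as far as the arm can. A call with a number of a shift or a turn outside -1 to 1 is refused whole. A call with a gripper value outside its range is refused whole. The fingers move at their own pace and stop on an object; FORCE is the grip in N (left out, the last holds). Time passes only in rows, so rows that repeat a pose let the fingers close. It gives the time, the measured TCP pose, the force, the opening and the grip force at its end, in the units of the state.
- r.get_obs(): the state, without advancing time (a new reading comes with each control period).
- r.get_image(name): name is "side" or "top" or "wrist"; returns the picture (420x560x3 uint8, red, green, blue); there is no depth.
- r.calibration(name): a dict with "fov_y" (degrees; the focal length in pixels is half the picture's height over the tangent of half this angle, whatever the lens; pixels are square), "cx", "cy" (the principal point, pixels), "k1" (the pictures are not rectified: a ray, as slopes to the right and down, at radius r is drawn at 1 + k1 r^2 times it, then the intrinsics apply), "position" and "orientation" of the camera in the world; the wrist camera has in their place "tool_from_camera" (4x4, takes a point from camera to tool coordinates, whose origin is the TCP and whose axes are the flange's). Camera axes: x right, y down, z forward; pixel columns grow to the right and rows downward; lengths in mm; the calibration is good to about 2 mm. A picture is of the moment at which its call begins: read the wrist's pose just before it. calibration takes no time and is no camera call.
- r.close_job(): hands the job in; it is judged then, once.
The state is a dict: "time_s": time; "q": joint angles; "joint_vel": joint speeds; "tau": joint torques, N m; "position": TCP position; "orientation": TCP orientation; "ft_force": force on the tool from outside, world axes, zero at the start; "moment": the same for the moment, N m; "gripper_width": opening from 0.0 (shut) to 1.0 (fully open); "grip_force": force on a finger pad.
Only numpy, scipy, OpenCV 4.12 (cv2) and the standard library are available. Lean on these libraries where they do the work, as an engineer would, in place of code of your own. Each camera call takes 0.05 s, during which the arm holds its last target. There are 200 camera calls.

## Working session

There is one attempt and no reset: what is moved stays moved. The work goes in short steps, Python scripts to look and compute and a shell command to move; the robot and the scene stay as the last step left them, time stands still between calls to the robot, and variables do not carry over. Pictures are saved under pics/ and viewed, at most 14 in all, crops included, and the job is handed in when it is done.

```bash
ls; mkdir -p pics
python3 - <<'E'
from plant import r
import cv2
o=r.get_obs();print(o['time_s'],o['position'],o['orientation'],o['gripper_width'])
for n in("side","top"):
    cv2.imwrite(f"pics/{n}0.png",r.get_image(n)[...,::-1]);print(n,r.calibration(n))
print(r.calibration("wrist"))
E
```

```text
pics
0.0 [276.0339325  615.22085882 251.95071539] [[-9.12348835e-01  4.09412556e-01 -9.80588028e-04]
 [ 4.09413725e-01  9.12346583e-01 -2.02816393e-03]
 [ 6.42803599e-05 -2.25185919e-03 -9.99997462e-01]] 1.0018707622698566
side {'fov_y': 49.85356471451212, 'cx': 287.0935070227982, 'cy': 200.74442255522158, 'k1': -0.1536179650271966, 'position': array([  46.56446566, -660.14640789,  524.95977432]), 'orientation': array([[ 0.79624574, -0.31043435,  0.51925258],
       [-0.60479689, -0.38773624,  0.69561579],
       [-0.01460999, -0.86792346, -0.49648305]])}
top {'fov_y': 42.76965386487029, 'cx': 285.1947947161217, 'cy': 208.92720283260198, 'k1': 0.05528841887463512, 'position': array([ 466.83212056,  -16.60093688, 1241.35153835]), 'orientation': array([[ 0.00471782, -0.9983442 ,  0.05732884],
       [-0.99998695, -0.00482246, -0.00168706],
       [ 0.00196073, -0.05732013, -0.99835392]])}
{'fov_y': 67.52283386193301, 'cx': 280.6745160643351, 'cy': 210.16799439991533, 'k1': -0.05088622283893541, 'tool_from_camera': array([[ 4.63018057e-04, -9.53096737e-01, -3.02665483e-01,
         7.73191573e+01],
       [ 9.99999174e-01,  7.83849545e-05,  1.28296503e-03,
        -1.30910472e+00],
       [-1.19906536e-03, -3.02665827e-01,  9.53095986e-01,
        -1.20610316e+02],
       [ 0.00000000e+00,  0.00000000e+00,  0.00000000e+00,
         1.00000000e+00]])}
```

View pics/top0.png

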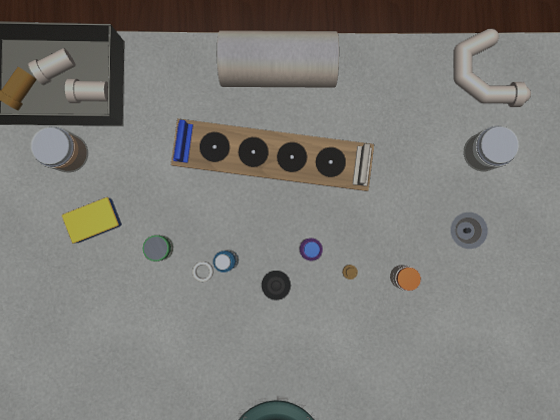

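View pics/side0.png

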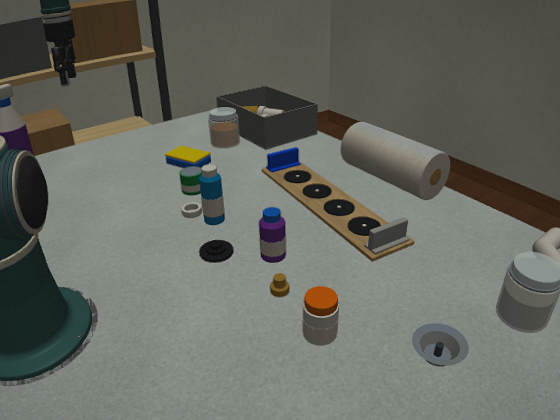

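The top view shows the blue stop at the left (+y) end, so blue goes on pad 4, purple on 3, the jar on 2 and the tin on 1. The white pad dots are at about (214,147), (253,152), (292,157) and (330,162). The tops are: blue bottle's cap (222,261), purple's cap (312,250), orange lid (407,279) and tin (156,248). The side view confirms all four stand upright. Next I'll refine these centres.

```bash
cat > h.py <<'E'
import numpy as np, cv2
from plant import r
def cam(n):
    c=r.calibration(n)
    if n=="wrist":
        o=r.get_obs();T=np.eye(4);T[:3,:3]=o['orientation'];T[:3,3]=o['position'];T=T@c['tool_from_camera'];c['position']=T[:3,3];c['orientation']=T[:3,:3]
    f=210/np.tan(np.radians(c['fov_y']/2));K=np.array([[f,0,c['cx']],[0,f,c['cy']],[0,0,1]])
    return K,np.array([c['k1'],0,0,0,0.]),np.array(c['position']),np.array(c['orientation'])
def pt(C,uv,z):
    K,d,p,R=C;n=cv2.undistortPoints(np.array([[uv]],float),K,d)[0,0]
    v=R@[n[0],n[1],1];return p+v*(z-p[2])/v[2]
def px(C,X):
    K,d,p,R=C;return cv2.projectPoints(np.array([R.T@(np.array(X,float)-p)]),np.zeros(3),np.zeros(3),K,d)[0].ravel()
E
python3 - <<'E'
from h import *
C=cam("top");im=cv2.imread("pics/top0.png");g=cv2.cvtColor(im,6)
def dot(u,v,w=5):
    s=g[v-w:v+w+1,u-w:u+w+1].astype(float);s=np.clip(s-60,0,None);Y,X=np.mgrid[v-w:v+w+1,u-w:u+w+1];return (X*s).sum()/s.sum(),(Y*s).sum()/s.sum()
P=[pt(C,dot(*q),13) for q in [(330,162),(292,157),(253,152),(214,147)]]
for p in P:print(p.round(1))
print([np.linalg.norm(P[i+1]-P[i]).round(1) for i in range(3)])
obs={'blue':((222,261),128,32),'purple':((312,250),100,34),'orange':((407,279),76,50),'tin':((156,248),52,58)}
for n,(q,z,dm) in obs.items():
    X=pt(C,q,z);print(n,X.round(1))
    a=np.linspace(0,6.28,60)
    for D,zz in ((dm,z),):
        for t in a:
            u=px(C,X+[D/2*np.cos(t),D/2*np.sin(t),0]);cv2.circle(im,(int(round(u[0]*8)),int(round(u[1]*8))),0,(0,0,255)) if 0 else None
    u=px(C,X);r0=np.linalg.norm(px(C,X+[dm/2,0,0])-u)
    c=im[q[1]-22:q[1]+22,q[0]-22:q[0]+22];c=cv2.resize(c,None,fx=9,fy=9,interpolation=cv2.INTER_CUBIC)
    cv2.circle(c,(int((u[0]-q[0]+22.5)*9),int((u[1]-q[1]+22.5)*9)),int(r0*9),(0,0,255),1)
    obs[n]=cv2.resize(c,(390,290)) if 0 else c
v=list(obs.values());m=np.vstack([np.hstack(v[:2]),np.hstack(v[2:])]);cv2.imwrite("pics/crop1.png",cv2.resize(m,(600,600)))
E
```

```text
[ 647.5 -122.1   13. ]
[658.6 -32.7  13. ]
[669.9  56.4  13. ]
[681.1 145.9  13. ]
[np.float64(90.1), np.float64(89.9), np.float64(90.1)]
blue [422.4 111.5 128. ]
purple [445.4 -75.8 100. ]
orange [ 383.9 -281.6   76. ]
tin [447.5 265.7  52. ]
```

View pics/crop1.png

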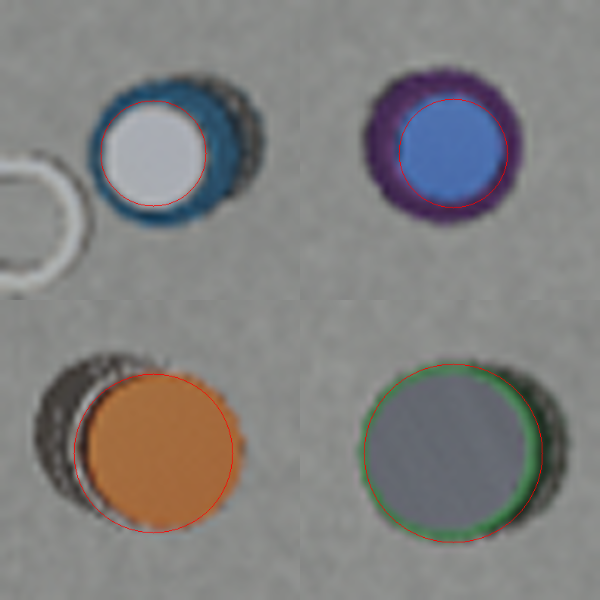

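```bash
cat >> h.py <<'E'
from scipy.spatial.transform import Rotation as Ro
def go(*T,yaw=82.85):
    "offsets/turn, from the present pose, of targets x,y,z (tool down, tool x at yaw)"
    o=r.get_obs();R0=o['orientation'];a=np.radians(yaw);c,s=np.cos(a),np.sin(a)
    R1=np.array([[c,s,0],[s,-c,0],[0,0,-1.]])
    print(round(o['time_s'],1),o['position'].round(1),o['gripper_width'].round(3),'rot',(Ro.from_matrix(R0.T@R1).as_rotvec()/2/np.pi).round(4))
    for t in T: print(t,'off',(R0.T@(np.array(t)-o['position'])/250).round(4))
E
python3 -c "
from h import *
go((447.5,265.7,130),(447.5,265.7,33))"
```

```text
Traceback (most recent call last):
  File "h.py", line 19, in go
    print(round(o['time_s'],1),o['position'].round(1),o['gripper_width'].round(3),'rot',(Ro.from_matrix(R0.T@R1).as_rotvec()/2/np.pi).round(4))
                                                      ^^^^^^^^^^^^^^^^^^^^^^^^
AttributeError: 'float' object has no attribute 'round'
```

```bash
sed -i "s/o\['gripper_width'\].round(3)/round(float(o['gripper_width']),3)/" h.py
python3 -c "
from h import *
go((447.5,265.7,130),(447.5,265.7,33))"
```

```text
0.1 [276.1 615.3 252.1] 1.0 rot [-3.000e-04  2.000e-04  2.027e-01]
(447.5, 265.7, 130) off [-1.1981 -0.9941  0.4902]
(447.5, 265.7, 33) off [-1.1981 -0.9933  0.8782]
```

```bash
python3 -m crank '[{"hand":0,"offset":[-0.99,-0.82,0.4],"delta_rot":[0,0,0.2027]},{"hand":0,"offset":[-0.99,-0.82,0.4],"delta_rot":[0,0,0.2027]},{"hand":0,"offset":[-0.99,-0.82,0.4],"delta_rot":[0,0,0.2027]},{"hand":0,"offset":[-0.99,-0.82,0.4],"delta_rot":[0,0,0.2027]},{"hand":0,"offset":[-0.99,-0.82,0.4],"delta_rot":[0,0,0.2027]},{"hand":0,"offset":[-0.99,-0.82,0.4],"delta_rot":[0,0,0.2027]},{"hand":0,"offset":[-0.99,-0.82,0.4],"delta_rot":[0,0,0.2027]},{"hand":0,"offset":[-0.99,-0.82,0.4],"delta_rot":[0,0,0.2027]},{"hand":0,"offset":[-0.99,-0.82,0.4],"delta_rot":[0,0,0.2027]},{"hand":0,"offset":[-0.99,-0.82,0.4],"delta_rot":[0,0,0.2027]}]' 40
python3 -c "
from h import *
go((447.5,265.7,130),(447.5,265.7,33))"
```

```text
time_s: 1.1
position: [418.1, 326.7, 152.7]
orientation: [[0.125, 0.992, -0.001], [0.992, -0.125, -0.001], [-0.001, -0.001, -1.0]]
ft_force: [0.2, -0.4, -0.8]
gripper_width: 0.998
grip_force: 0.0
1.1 [418.1 326.7 152.7] 0.998 rot [-0.0001  0.0001 -0.0002]
(447.5, 265.7, 130) off [-0.2274  0.1474  0.0909]
(447.5, 265.7, 33) off [-0.2271  0.1477  0.4789]
```

```bash
python3 -m crank '[{"hand":0,"offset":[-0.2274,0.1474,0.04],"delta_rot":[0,0,0]},{"hand":0,"offset":[-0.2274,0.1474,0.04],"delta_rot":[0,0,0]},{"hand":0,"offset":[-0.2274,0.1474,0.04],"delta_rot":[0,0,0]}]'
python3 - <<'E'
from h import *
C=cam("wrist");im=np.ascontiguousarray(r.get_image("wrist")[...,::-1])
for t in np.linspace(0,6.28,90):
    for z in (0,52):
        u=px(C,[447.5+29*np.cos(t),265.7+29*np.sin(t),z]);cv2.circle(im,(int(u[0]),int(u[1])),1,(0,0,255),-1)
cv2.imwrite("pics/w1.png",im)
go((447.5,265.7,33))
E
```

```text
time_s: 1.4
position: [447.8, 264.8, 142.6]
orientation: [[0.124, 0.992, -0.001], [0.992, -0.124, -0.001], [-0.001, -0.001, -1.0]]
ft_force: [-0.1, 0.3, -0.3]
gripper_width: 0.999
grip_force: 0.0
1.4 [447.6 266.  142.9] 1.001 rot [-0.0001  0.     -0.    ]
(447.5, 265.7, 33) off [-1.000e-03  1.000e-04  4.397e-01]
```

View pics/w1.png

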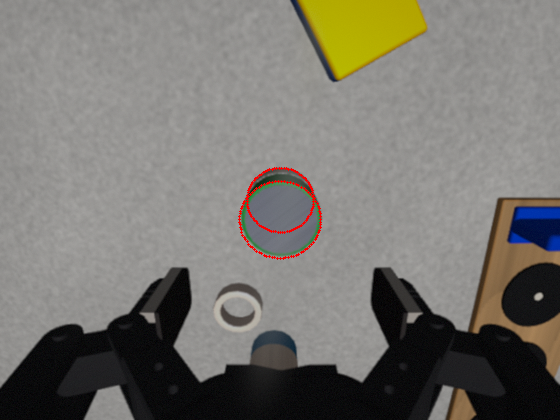

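The tin rim at (280,219) coincides with the overlay, so the measured positions hold to about 1 mm. Now descending and gripping.

```bash
python3 -m crank '[{"hand":0,"offset":[0,0,0.17],"delta_rot":[0,0,0]},{"hand":0,"offset":[0,0,0.32],"delta_rot":[0,0,0]},{"hand":0,"offset":[0,0,0.4],"delta_rot":[0,0,0]},{"hand":0,"offset":[0,0,0.44],"delta_rot":[0,0,0]},{"hand":0,"offset":[0,0,0.44],"delta_rot":[0,0,0]},{"hand":255,"offset":[0,0,0.44],"delta_rot":[0,0,0]},{"hand":255,"offset":[0,0,0.44],"delta_rot":[0,0,0]},{"hand":255,"offset":[0,0,0.44],"delta_rot":[0,0,0]},{"hand":255,"offset":[0,0,0.44],"delta_rot":[0,0,0]},{"hand":255,"offset":[0,0,0.44],"delta_rot":[0,0,0]}]' 40
python3 -c "
from h import *
go((447.5,265.7,150),(647.5,-122.1,150),(647.5,-122.1,47.5))"
```

```text
time_s: 2.45
position: [449.2, 267.5, 35.2]
orientation: [[0.125, 0.992, 0.003], [0.992, -0.125, 0.002], [0.003, 0.003, -1.0]]
ft_force: [-0.5, 1.8, 6.3]
gripper_width: 0.669
grip_force: 43.5
2.5 [449.2 267.5  35.2] 0.669 rot [ 0.0004 -0.0004 -0.    ]
(447.5, 265.7, 150) off [-0.0069 -0.0046 -0.4593]
(647.5, -122.1, 150) off [-1.4464  0.9823 -0.4602]
(647.5, -122.1, 47.5) off [-1.4474  0.9812 -0.0502]
```

```bash
python3 -m crank '[{"hand":255,"offset":[0,0,-0.08],"delta_rot":[0,0,0]},{"hand":255,"offset":[0,0,-0.2],"delta_rot":[0,0,0]},{"hand":255,"offset":[-0.05,0.03,-0.4],"delta_rot":[0,0,0]},{"hand":255,"offset":[-0.2,0.13,-0.46],"delta_rot":[0,0,0]},{"hand":255,"offset":[-0.36,0.24,-0.46],"delta_rot":[0,0,0]},{"hand":255,"offset":[-0.52,0.35,-0.46],"delta_rot":[0,0,0]},{"hand":255,"offset":[-0.68,0.46,-0.46],"delta_rot":[0,0,0]},{"hand":255,"offset":[-0.82,0.56,-0.46],"delta_rot":[0,0,0]},{"hand":255,"offset":[-0.92,0.63,-0.46],"delta_rot":[0,0,0]},{"hand":255,"offset":[-0.92,0.63,-0.46],"delta_rot":[0,0,0]}]'
python3 -c "
from h import *
go((647.5,-122.1,100),(647.5,-122.1,49))"
```

```text
time_s: 3.45
position: [576.9, 14.9, 148.4]
orientation: [[0.128, 0.992, 0.001], [0.992, -0.128, -0.001], [-0.001, 0.001, -1.0]]
ft_force: [-0.4, 0.7, -2.0]
gripper_width: 0.667
grip_force: 43.8
3.5 [576.9  14.9 148.4] 0.667 rot [ 0.0002  0.0002 -0.0006]
(647.5, -122.1, 100) off [-0.507   0.35    0.1947]
(647.5, -122.1, 49) off [-0.5068  0.3497  0.3987]
```

```bash
python3 -m crank '[{"hand":255,"offset":[-0.15,0.1,0],"delta_rot":[0,0,0]},{"hand":255,"offset":[-0.3,0.21,0.06],"delta_rot":[0,0,0]},{"hand":255,"offset":[-0.43,0.3,0.15],"delta_rot":[0,0,0]},{"hand":255,"offset":[-0.507,0.35,0.26],"delta_rot":[0,0,0]},{"hand":255,"offset":[-0.507,0.35,0.28],"delta_rot":[0,0,0]},{"hand":255,"offset":[-0.507,0.35,0.28],"delta_rot":[0,0,0]},{"hand":255,"offset":[-0.507,0.35,0.28],"delta_rot":[0,0,0]}]'
python3 -c "
from h import *
go((647.5,-122.1,50),(647.5,-122.1,48.5))"
```

```text
time_s: 4.15
position: [646.1, -116.8, 78.5]
orientation: [[0.124, 0.992, -0.0], [0.992, -0.124, 0.001], [0.0, -0.0, -1.0]]
ft_force: [-0.6, -0.2, -1.7]
gripper_width: 0.674
grip_force: 43.9
4.2 [ 646.1 -116.8   78.5] 0.674 rot [-0.0001 -0.0001  0.0001]
(647.5, -122.1, 50) off [-0.0206  0.0083  0.1142]
(647.5, -122.1, 48.5) off [-0.0206  0.0083  0.1202]
```

```bash
python3 -m crank '[{"hand":255,"offset":[-0.0206,0.0083,0.06],"delta_rot":[0,0,0]},{"hand":255,"offset":[-0.0206,0.0083,0.095],"delta_rot":[0,0,0]},{"hand":255,"offset":[-0.0206,0.0083,0.112],"delta_rot":[0,0,0]},{"hand":255,"offset":[-0.0206,0.0083,0.118],"delta_rot":[0,0,0]},{"hand":255,"offset":[-0.0206,0.0083,0.118],"delta_rot":[0,0,0]},{"hand":255,"offset":[-0.0206,0.0083,0.118],"delta_rot":[0,0,0]}]'
```

```text
time_s: 4.75
position: [648.2, -123.3, 49.0]
orientation: [[0.124, 0.992, 0.001], [0.992, -0.124, -0.0], [-0.0, 0.001, -1.0]]
ft_force: [0.6, -0.1, -2.1]
gripper_width: 0.666
grip_force: 43.9
```

```bash
python3 -m crank '[{"hand":255,"offset":[0,0,0.005],"delta_rot":[0,0,0]},{"hand":255,"offset":[0,0,0.008],"delta_rot":[0,0,0]},{"hand":255,"offset":[0,0,0.008],"delta_rot":[0,0,0]}]'
```

```text
time_s: 5.05
position: [648.4, -123.5, 48.2]
orientation: [[0.124, 0.992, 0.001], [0.992, -0.124, -0.0], [-0.0, 0.001, -1.0]]
ft_force: [-2.1, 0.6, 4.7]
gripper_width: 0.67
grip_force: 44.9
```

Contact at the expected height. Next I'll release it and rise.

```bash
python3 -m crank '[{"hand":0,"offset":[0,0,0],"delta_rot":[0,0,0]},{"hand":0,"offset":[0,0,0],"delta_rot":[0,0,0]},{"hand":0,"offset":[0,0,0],"delta_rot":[0,0,0]},{"hand":0,"offset":[0,0,0],"delta_rot":[0,0,0]},{"hand":0,"offset":[0,0,-0.1],"delta_rot":[0,0,0]},{"hand":0,"offset":[0,0,-0.28],"delta_rot":[0,0,0]},{"hand":0,"offset":[0,0,-0.46],"delta_rot":[0,0,0]},{"hand":0,"offset":[0,0,-0.5],"delta_rot":[0,0,0]},{"hand":0,"offset":[0,0,-0.5],"delta_rot":[0,0,0]}]'
python3 -c "
from h import *
go((384,-285,175),(384,-285,140),(384,-285,48))"
```

```text
time_s: 5.95
position: [650.0, -123.8, 175.3]
orientation: [[0.124, 0.992, 0.006], [0.992, -0.124, -0.001], [-0.001, 0.006, -1.0]]
ft_force: [-0.7, 0.2, -0.7]
gripper_width: 1.001
grip_force: 0.0
6.0 [ 650.  -123.8  175.3] 1.001 rot [0.001  0.0001 0.    ]
(384, -285, 175) off [-0.7721 -0.9757 -0.0045]
(384, -285, 140) off [-0.772  -0.9766  0.1355]
(384, -285, 48) off [-0.7718 -0.9789  0.5035]
```

```bash
python3 -m crank '[{"hand":0,"offset":[-0.772,-0.977,0.1355],"delta_rot":[0,0,0]},{"hand":0,"offset":[-0.772,-0.977,0.1355],"delta_rot":[0,0,0]},{"hand":0,"offset":[-0.772,-0.977,0.1355],"delta_rot":[0,0,0]},{"hand":0,"offset":[-0.772,-0.977,0.1355],"delta_rot":[0,0,0]},{"hand":0,"offset":[-0.772,-0.977,0.1355],"delta_rot":[0,0,0]},{"hand":0,"offset":[-0.772,-0.977,0.1355],"delta_rot":[0,0,0]},{"hand":0,"offset":[-0.772,-0.977,0.1355],"delta_rot":[0,0,0]},{"hand":0,"offset":[-0.772,-0.977,0.1355],"delta_rot":[0,0,0]},{"hand":0,"offset":[-0.772,-0.977,0.1355],"delta_rot":[0,0,0]},{"hand":0,"offset":[-0.772,-0.977,0.1355],"delta_rot":[0,0,0]}]'
python3 - <<'E'
from h import *
C=cam("wrist");im=np.ascontiguousarray(r.get_image("wrist")[...,::-1])
for t in np.linspace(0,6.28,90):
    for z,R in ((0,27),(76,25)):
        u=px(C,[384+R*np.cos(t),-285+R*np.sin(t),z]);cv2.circle(im,(int(u[0]),int(u[1])),1,(0,0,255),-1)
w=im.copy();t=np.ascontiguousarray(r.get_image("top")[...,::-1])[130:200,290:390]
im[:210,:300]=cv2.resize(t,(300,210),interpolation=cv2.INTER_CUBIC) if 0 else im[:210,:300]
t=cv2.resize(t,(560,392),interpolation=cv2.INTER_CUBIC)
cv2.imwrite("pics/w2.png",cv2.resize(np.vstack([w,t]),(414,600)))
go((384,-285,48))
E
```

```text
time_s: 6.95
position: [382.7, -283.9, 137.6]
orientation: [[0.123, 0.992, 0.0], [0.992, -0.123, 0.0], [0.0, 0.0, -1.0]]
ft_force: [-0.3, -0.2, -0.0]
gripper_width: 0.999
grip_force: 0.0
7.0 [ 382.8 -283.9  137.9] 1.001 rot [ 0.     -0.      0.0003]
(384, -285, 48) off [-0.0037  0.0052  0.3597]
```

View pics/w2.png

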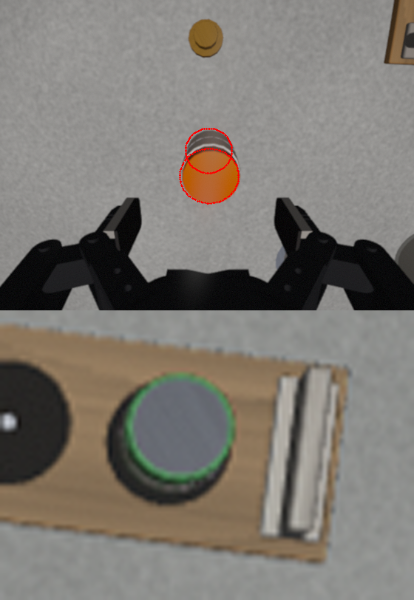

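The jar overlay lines up on the lid at (210,176) in the viewed picture. The tin stands on pad 1. I'll compute its error, then grip the jar.

```bash
python3 -m crank '[{"hand":0,"offset":[-0.0037,0.0052,0.12],"delta_rot":[0,0,0]},{"hand":0,"offset":[-0.0037,0.0052,0.25],"delta_rot":[0,0,0]},{"hand":0,"offset":[-0.0037,0.0052,0.33],"delta_rot":[0,0,0]},{"hand":0,"offset":[-0.0037,0.0052,0.36],"delta_rot":[0,0,0]},{"hand":0,"offset":[-0.0037,0.0052,0.36],"delta_rot":[0,0,0]},{"hand":255,"offset":[-0.0037,0.0052,0.36],"delta_rot":[0,0,0]},{"hand":255,"offset":[-0.0037,0.0052,0.36],"delta_rot":[0,0,0]},{"hand":255,"offset":[-0.0037,0.0052,0.36],"delta_rot":[0,0,0]},{"hand":255,"offset":[-0.0037,0.0052,0.36],"delta_rot":[0,0,0]},{"hand":255,"offset":[-0.0037,0.0052,0.36],"delta_rot":[0,0,0]}]' 40
python3 -c "
from h import *
print(pt(cam('top'),(333.5,158.3),65))
go((384,-285,160),(658.6,-32.7,160))"
```

```text
time_s: 8.05
position: [384.2, -286.6, 49.6]
orientation: [[0.124, 0.992, 0.003], [0.992, -0.124, -0.002], [-0.002, 0.003, -1.0]]
ft_force: [1.7, 1.5, 5.9]
gripper_width: 0.62
grip_force: 42.5
[ 646.83753434 -124.69138519   65.        ]
8.1 [ 384.2 -286.6   49.6] 0.62 rot [0.0005 0.0003 0.    ]
(384, -285, 160) off [ 0.0054  0.     -0.4415]
(658.6, -32.7, 160) off [ 1.1434  0.9643 -0.4404]
```

```bash
python3 -m crank '[{"hand":255,"offset":[0,0,-0.08],"delta_rot":[0,0,0]},{"hand":255,"offset":[0,0,-0.2],"delta_rot":[0,0,0]},{"hand":255,"offset":[0.04,0.04,-0.38],"delta_rot":[0,0,0]},{"hand":255,"offset":[0.15,0.13,-0.46],"delta_rot":[0,0,0]},{"hand":255,"offset":[0.29,0.25,-0.46],"delta_rot":[0,0,0]},{"hand":255,"offset":[0.43,0.37,-0.46],"delta_rot":[0,0,0]},{"hand":255,"offset":[0.57,0.49,-0.46],"delta_rot":[0,0,0]},{"hand":255,"offset":[0.71,0.61,-0.46],"delta_rot":[0,0,0]},{"hand":255,"offset":[0.8,0.68,-0.46],"delta_rot":[0,0,0]},{"hand":255,"offset":[0.8,0.68,-0.46],"delta_rot":[0,0,0]}]'
python3 -c "
from h import *
go((658.6,-32.7,160),(658.6,-32.7,100))"
```

```text
time_s: 9.05
position: [578.4, -105.5, 162.8]
orientation: [[0.121, 0.993, 0.001], [0.993, -0.121, 0.001], [0.001, 0.001, -1.0]]
ft_force: [-0.2, 0.1, -1.7]
gripper_width: 0.621
grip_force: 42.7
9.1 [ 578.4 -105.5  162.8] 0.621 rot [ 0.0002 -0.0001  0.0006]
(658.6, -32.7, 160) off [0.328  0.2831 0.0119]
(658.6, -32.7, 100) off [0.3278 0.2828 0.2519]
```

```bash
python3 -m crank '[{"hand":255,"offset":[0.12,0.1,0],"delta_rot":[0,0,0]},{"hand":255,"offset":[0.24,0.2,0.0],"delta_rot":[0,0,0]},{"hand":255,"offset":[0.328,0.283,0.04],"delta_rot":[0,0,0]},{"hand":255,"offset":[0.328,0.283,0.16],"delta_rot":[0,0,0]},{"hand":255,"offset":[0.328,0.283,0.25],"delta_rot":[0,0,0]},{"hand":255,"offset":[0.328,0.283,0.28],"delta_rot":[0,0,0]},{"hand":255,"offset":[0.328,0.283,0.28],"delta_rot":[0,0,0]},{"hand":255,"offset":[0.328,0.283,0.28],"delta_rot":[0,0,0]}]'
python3 -c "
from h import *
go((658.6,-32.7,63.5),(658.6,-32.7,62))"
```

```text
time_s: 9.85
position: [656.9, -36.4, 93.8]
orientation: [[0.125, 0.992, 0.001], [0.992, -0.125, -0.0], [-0.0, 0.001, -1.0]]
ft_force: [0.1, 0.4, -1.0]
gripper_width: 0.62
grip_force: 42.9
9.8 [656.9 -36.4  93.8] 0.62 rot [ 0.0002  0.     -0.0001]
(658.6, -32.7, 63.5) off [0.0154 0.0048 0.1213]
(658.6, -32.7, 62) off [0.0154 0.0048 0.1273]
```

```bash
python3 -m crank '[{"hand":255,"offset":[0.0154,0.0048,0.06],"delta_rot":[0,0,0]},{"hand":255,"offset":[0.0154,0.0048,0.1],"delta_rot":[0,0,0]},{"hand":255,"offset":[0.0154,0.0048,0.115],"delta_rot":[0,0,0]},{"hand":255,"offset":[0.0154,0.0048,0.122],"delta_rot":[0,0,0]},{"hand":255,"offset":[0.0154,0.0048,0.126],"delta_rot":[0,0,0]},{"hand":255,"offset":[0.0154,0.0048,0.126],"delta_rot":[0,0,0]},{"hand":255,"offset":[0.0154,0.0048,0.126],"delta_rot":[0,0,0]}]'
```

```text
time_s: 10.55
position: [657.8, -31.8, 62.7]
orientation: [[0.124, 0.992, -0.001], [0.992, -0.124, 0.0], [-0.0, -0.001, -1.0]]
ft_force: [-6.1, 0.2, 7.4]
gripper_width: 0.613
grip_force: 43.6
```

Contact again (7 N). I'll release and rise.

```bash
python3 -m crank '[{"hand":0,"offset":[0,0,0],"delta_rot":[0,0,0]},{"hand":0,"offset":[0,0,0],"delta_rot":[0,0,0]},{"hand":0,"offset":[0,0,0],"delta_rot":[0,0,0]},{"hand":0,"offset":[0,0,0],"delta_rot":[0,0,0]},{"hand":0,"offset":[0,0,-0.1],"delta_rot":[0,0,0]},{"hand":0,"offset":[0,0,-0.28],"delta_rot":[0,0,0]},{"hand":0,"offset":[0,0,-0.46],"delta_rot":[0,0,0]},{"hand":0,"offset":[0,0,-0.5],"delta_rot":[0,0,0]},{"hand":0,"offset":[0,0,-0.5],"delta_rot":[0,0,0]}]'
python3 -c "
from h import *
go((446,-75,170),(446,-75,71))"
```

```text
time_s: 11.45
position: [660.6, -32.2, 190.1]
orientation: [[0.124, 0.992, 0.007], [0.992, -0.124, -0.001], [0.0, 0.007, -1.0]]
ft_force: [-0.4, 0.6, -0.5]
gripper_width: 0.998
grip_force: 0.0
11.4 [660.6 -32.2 190.1] 0.998 rot [ 0.0011 -0.      0.    ]
(446, -75, 170) off [-0.2766 -0.8308  0.0746]
(446, -75, 71) off [-0.2767 -0.8334  0.4706]
```

```bash
python3 -m crank '[{"hand":0,"offset":[-0.2766,-0.831,0.0746],"delta_rot":[0.001,0,0]},{"hand":0,"offset":[-0.2766,-0.831,0.0746],"delta_rot":[0.001,0,0]},{"hand":0,"offset":[-0.2766,-0.831,0.0746],"delta_rot":[0.001,0,0]},{"hand":0,"offset":[-0.2766,-0.831,0.0746],"delta_rot":[0.001,0,0]},{"hand":0,"offset":[-0.2766,-0.831,0.0746],"delta_rot":[0.001,0,0]},{"hand":0,"offset":[-0.2766,-0.831,0.0746],"delta_rot":[0.001,0,0]},{"hand":0,"offset":[-0.2766,-0.831,0.0746],"delta_rot":[0.001,0,0]},{"hand":0,"offset":[-0.2766,-0.831,0.0746],"delta_rot":[0.001,0,0]}]'
python3 - <<'E'
from h import *
C=cam("wrist");im=np.ascontiguousarray(r.get_image("wrist")[...,::-1])
for t in np.linspace(0,6.28,90):
    for z,R in ((78,25),(100,17)):
        u=px(C,[446+R*np.cos(t),-75+R*np.sin(t),z]);cv2.circle(im,(int(u[0]),int(u[1])),1,(0,0,255),-1)
t=np.ascontiguousarray(r.get_image("top")[...,::-1])[120:190,265:365]
t=cv2.resize(t,(560,392),interpolation=cv2.INTER_CUBIC)
cv2.imwrite("pics/w3.png",cv2.resize(np.vstack([im,t]),(414,600)))
go((446,-75,71))
E
```

```text
time_s: 12.25
position: [444.7, -74.7, 167.5]
orientation: [[0.124, 0.992, -0.006], [0.992, -0.124, 0.001], [0.0, -0.006, -1.0]]
ft_force: [-0.2, 0.7, 0.8]
gripper_width: 0.998
grip_force: 0.0
12.3 [444.9 -74.7 167.8] 0.999 rot [-0.001  -0.      0.0001]
(446, -75, 71) off [-0.0008  0.007   0.387 ]
```

View pics/w3.png

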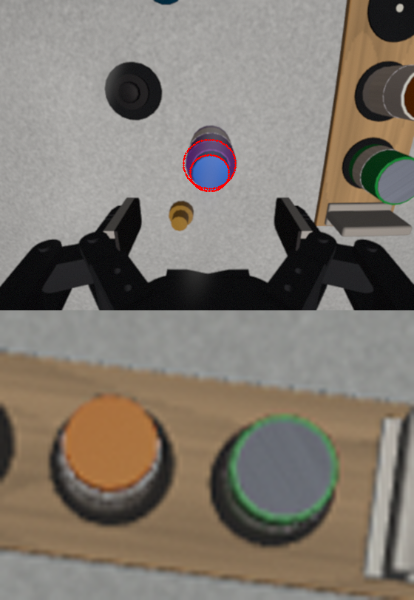

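The purple cap overlay fits, at (211,170). The jar stands on pad 2, with its lid at top pixel (292.1,151.9).

```bash
python3 -m crank '[{"hand":0,"offset":[-0.0008,0.007,0.13],"delta_rot":[-0.001,0,0]},{"hand":0,"offset":[-0.0008,0.007,0.27],"delta_rot":[-0.001,0,0]},{"hand":0,"offset":[-0.0008,0.007,0.35],"delta_rot":[-0.001,0,0]},{"hand":0,"offset":[-0.0008,0.007,0.387],"delta_rot":[-0.001,0,0]},{"hand":0,"offset":[-0.0008,0.007,0.387],"delta_rot":[-0.001,0,0]},{"hand":255,"offset":[-0.0008,0.007,0.387],"delta_rot":[-0.001,0,0]},{"hand":255,"offset":[-0.0008,0.007,0.387],"delta_rot":[-0.001,0,0]},{"hand":255,"offset":[-0.0008,0.007,0.387],"delta_rot":[-0.001,0,0]},{"hand":255,"offset":[-0.0008,0.007,0.387],"delta_rot":[-0.001,0,0]},{"hand":255,"offset":[-0.0008,0.007,0.387],"delta_rot":[-0.001,0,0]}]' 40
python3 -c "
from h import *
print(pt(cam('top'),(292.1,151.9),89))
go((446,-75,190),(669.9,56.4,190))"
```

```text
time_s: 13.35
position: [446.3, -75.5, 72.7]
orientation: [[0.124, 0.992, 0.003], [0.992, -0.124, -0.001], [-0.0, 0.003, -1.0]]
ft_force: [0.1, 0.3, 6.8]
gripper_width: 0.573
grip_force: 40.9
[656.6990919  -32.90941677  89.        ]
13.3 [446.3 -75.5  72.7] 0.573 rot [0.0006 0.     0.    ]
(446, -75, 190) off [ 1.600e-03  2.000e-04 -4.694e-01]
(669.9, 56.4, 190) off [ 0.6345  0.8235 -0.4667]
```

```bash
python3 -m crank '[{"hand":255,"offset":[0,0,-0.08],"delta_rot":[0,0,0]},{"hand":255,"offset":[0,0,-0.2],"delta_rot":[0,0,0]},{"hand":255,"offset":[0.03,0.04,-0.38],"delta_rot":[0,0,0]},{"hand":255,"offset":[0.12,0.16,-0.47],"delta_rot":[0,0,0]},{"hand":255,"offset":[0.24,0.31,-0.47],"delta_rot":[0,0,0]},{"hand":255,"offset":[0.35,0.46,-0.47],"delta_rot":[0,0,0]},{"hand":255,"offset":[0.47,0.61,-0.47],"delta_rot":[0,0,0]},{"hand":255,"offset":[0.57,0.74,-0.47],"delta_rot":[0,0,0]},{"hand":255,"offset":[0.6345,0.8235,-0.47],"delta_rot":[0,0,0]},{"hand":255,"offset":[0.6345,0.8235,-0.47],"delta_rot":[0,0,0]}]'
python3 -m crank '[{"hand":255,"offset":[0,0,0],"delta_rot":[0,0,0]},{"hand":255,"offset":[0,0,0.12],"delta_rot":[0,0,0]},{"hand":255,"offset":[0,0,0.24],"delta_rot":[0,0,0]},{"hand":255,"offset":[0,0,0.32],"delta_rot":[0,0,0]},{"hand":255,"offset":[0,0,0.32],"delta_rot":[0,0,0]},{"hand":255,"offset":[0,0,0.32],"delta_rot":[0,0,0]}]'
python3 -c "
from h import *
go((669.9,56.4,86.5),(669.9,56.4,85))"
```

```text
time_s: 14.35
position: [670.9, 58.8, 187.5]
orientation: [[0.122, 0.992, 0.001], [0.992, -0.122, 0.001], [0.001, 0.001, -1.0]]
ft_force: [-0.5, -0.7, -2.7]
gripper_width: 0.573
grip_force: 42.8
time_s: 14.95
position: [667.5, 55.9, 108.4]
orientation: [[0.125, 0.992, -0.002], [0.992, -0.125, -0.0], [-0.0, -0.002, -1.0]]
ft_force: [0.5, -0.2, -1.8]
gripper_width: 0.57
grip_force: 42.8
14.9 [667.5  55.9 108.4] 0.57 rot [-0.0003  0.0001 -0.0001]
(669.9, 56.4, 86.5) off [0.0031 0.0094 0.0875]
(669.9, 56.4, 85) off [0.0031 0.0094 0.0935]
```

```bash
python3 -m crank '[{"hand":255,"offset":[0.0031,0.0094,0.045],"delta_rot":[0,0,0]},{"hand":255,"offset":[0.0031,0.0094,0.075],"delta_rot":[0,0,0]},{"hand":255,"offset":[0.0031,0.0094,0.085],"delta_rot":[0,0,0]},{"hand":255,"offset":[0.0031,0.0094,0.09],"delta_rot":[0,0,0]},{"hand":255,"offset":[0.0031,0.0094,0.092],"delta_rot":[0,0,0]},{"hand":255,"offset":[0.0031,0.0094,0.092],"delta_rot":[0,0,0]}]'
```

```text
time_s: 15.55
position: [671.4, 57.2, 85.8]
orientation: [[0.124, 0.992, 0.001], [0.992, -0.124, 0.0], [0.0, 0.001, -1.0]]
ft_force: [-0.4, 0.2, -2.5]
gripper_width: 0.569
grip_force: 42.8
```

```bash
python3 -m crank '[{"hand":255,"offset":[-0.004,-0.004,0.004],"delta_rot":[0,0,0]},{"hand":255,"offset":[-0.004,-0.004,0.007],"delta_rot":[0,0,0]},{"hand":255,"offset":[-0.004,-0.004,0.007],"delta_rot":[0,0,0]}]'
```

```text
time_s: 15.85
position: [671.3, 56.9, 85.8]
orientation: [[0.125, 0.992, 0.003], [0.992, -0.125, 0.001], [0.001, 0.003, -1.0]]
ft_force: [-0.4, 1.8, 4.8]
gripper_width: 0.574
grip_force: 43.7
```

Contact. I'll release and rise.

```bash
python3 -m crank '[{"hand":0,"offset":[0,0,0],"delta_rot":[0,0,0]},{"hand":0,"offset":[0,0,0],"delta_rot":[0,0,0]},{"hand":0,"offset":[0,0,0],"delta_rot":[0,0,0]},{"hand":0,"offset":[0,0,0],"delta_rot":[0,0,0]},{"hand":0,"offset":[0,0,-0.1],"delta_rot":[0,0,0]},{"hand":0,"offset":[0,0,-0.28],"delta_rot":[0,0,0]},{"hand":0,"offset":[0,0,-0.46],"delta_rot":[0,0,0]},{"hand":0,"offset":[0,0,-0.5],"delta_rot":[0,0,0]},{"hand":0,"offset":[0,0,-0.5],"delta_rot":[0,0,0]}]'
python3 -c "
from h import *
go((422.4,111.5,195),(422.4,111.5,98))"
```

```text
time_s: 16.75
position: [672.0, 56.3, 212.4]
orientation: [[0.124, 0.992, 0.007], [0.992, -0.124, 0.0], [0.001, 0.006, -1.0]]
ft_force: [0.4, 0.1, 0.2]
gripper_width: 1.001
grip_force: 0.0
16.8 [672.   56.3 212.4] 1.001 rot [ 0.001  -0.0002  0.    ]
(422.4, 111.5, 195) off [ 0.0948 -1.0187  0.0633]
(422.4, 111.5, 98) off [ 0.0944 -1.0212  0.4513]
```

```bash
python3 -m crank '[{"hand":0,"offset":[0.095,-1,0.0633],"delta_rot":[0,0,0]},{"hand":0,"offset":[0.095,-1,0.0633],"delta_rot":[0,0,0]},{"hand":0,"offset":[0.095,-1,0.0633],"delta_rot":[0,0,0]},{"hand":0,"offset":[0.095,-1,0.0633],"delta_rot":[0,0,0]},{"hand":0,"offset":[0.095,-1,0.0633],"delta_rot":[0,0,0]},{"hand":0,"offset":[0.095,-1,0.0633],"delta_rot":[0,0,0]},{"hand":0,"offset":[0.095,-1,0.0633],"delta_rot":[0,0,0]},{"hand":0,"offset":[0.095,-1,0.0633],"delta_rot":[0,0,0]},{"hand":0,"offset":[0.095,-1,0.0633],"delta_rot":[0,0,0]}]'
python3 - <<'E'
from h import *
C=cam("wrist");im=np.ascontiguousarray(r.get_image("wrist")[...,::-1])
for t in np.linspace(0,6.28,90):
    for z,R in ((106,23),(128,16)):
        u=px(C,[422.4+R*np.cos(t),111.5+R*np.sin(t),z]);cv2.circle(im,(int(u[0]),int(u[1])),1,(0,0,255),-1)
t=np.ascontiguousarray(r.get_image("top")[...,::-1])[115:185,215:315]
t=cv2.resize(t,(560,392),interpolation=cv2.INTER_CUBIC)
cv2.imwrite("pics/w4.png",cv2.resize(np.vstack([im,t]),(414,600)))
go((422.4,111.5,98))
E
```

```text
time_s: 17.65
position: [426.4, 110.8, 193.1]
orientation: [[0.125, 0.992, 0.001], [0.992, -0.125, 0.0], [0.0, 0.001, -1.0]]
ft_force: [0.1, 0.4, -0.1]
gripper_width: 1.0
grip_force: 0.0
17.8 [426.2 110.8 193.1] 1.005 rot [ 0.     -0.     -0.0001]
(422.4, 111.5, 98) off [ 0.0009 -0.0157  0.3803]
```

View pics/w4.png

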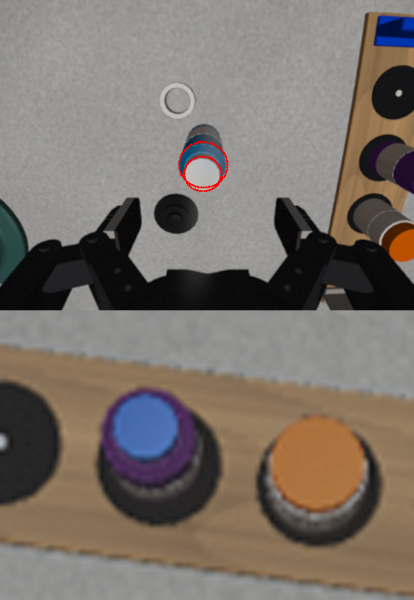

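The blue bottle's cap overlay fits, at (203,173). The purple bottle is standing on pad 3, with its cap at top pixel (250.0,142.8).

```bash
python3 -m crank '[{"hand":0,"offset":[0.0009,-0.0157,0.12],"delta_rot":[0,0,0]},{"hand":0,"offset":[0.0009,-0.0157,0.25],"delta_rot":[0,0,0]},{"hand":0,"offset":[0.0009,-0.0157,0.34],"delta_rot":[0,0,0]},{"hand":0,"offset":[0.0009,-0.0157,0.38],"delta_rot":[0,0,0]},{"hand":0,"offset":[0.0009,-0.0157,0.38],"delta_rot":[0,0,0]},{"hand":255,"offset":[0.0009,-0.0157,0.38],"delta_rot":[0,0,0]},{"hand":255,"offset":[0.0009,-0.0157,0.38],"delta_rot":[0,0,0]},{"hand":255,"offset":[0.0009,-0.0157,0.38],"delta_rot":[0,0,0]},{"hand":255,"offset":[0.0009,-0.0157,0.38],"delta_rot":[0,0,0]},{"hand":255,"offset":[0.0009,-0.0157,0.38],"delta_rot":[0,0,0]}]' 40
python3 -c "
from h import *
print(pt(cam('top'),(250.0,142.8),113))
go((422.4,111.5,230),(681.1,145.9,230))"
```

```text
time_s: 18.75
position: [422.2, 112.0, 99.5]
orientation: [[0.124, 0.992, 0.003], [0.992, -0.124, 0.001], [0.001, 0.003, -1.0]]
ft_force: [-1.1, 0.4, 6.5]
gripper_width: 0.525
grip_force: 40.4
[671.68292009  56.76624153 113.        ]
18.8 [422.2 112.   99.5] 0.525 rot [ 0.0004 -0.0002  0.    ]
(422.4, 111.5, 230) off [-0.0012  0.0024 -0.5218]
(681.1, 145.9, 230) off [ 0.2639  1.0121 -0.519 ]
```

```bash
python3 -m crank '[{"hand":255,"offset":[0,0,-0.08],"delta_rot":[0,0,0]},{"hand":255,"offset":[0,0,-0.2],"delta_rot":[0,0,0]},{"hand":255,"offset":[0.01,0.04,-0.38],"delta_rot":[0,0,0]},{"hand":255,"offset":[0.05,0.18,-0.5],"delta_rot":[0,0,0]},{"hand":255,"offset":[0.1,0.36,-0.52],"delta_rot":[0,0,0]},{"hand":255,"offset":[0.14,0.54,-0.52],"delta_rot":[0,0,0]},{"hand":255,"offset":[0.19,0.72,-0.52],"delta_rot":[0,0,0]},{"hand":255,"offset":[0.23,0.88,-0.52],"delta_rot":[0,0,0]},{"hand":255,"offset":[0.2639,0.98,-0.52],"delta_rot":[0,0,0]},{"hand":255,"offset":[0.2639,1,-0.52],"delta_rot":[0,0,0]}]'
python3 -m crank '[{"hand":255,"offset":[0,0.01,0],"delta_rot":[0,0,0]},{"hand":255,"offset":[0,0.01,0.12],"delta_rot":[0,0,0]},{"hand":255,"offset":[0,0.01,0.26],"delta_rot":[0,0,0]},{"hand":255,"offset":[0,0.01,0.36],"delta_rot":[0,0,0]},{"hand":255,"offset":[0,0.01,0.38],"delta_rot":[0,0,0]},{"hand":255,"offset":[0,0.01,0.38],"delta_rot":[0,0,0]},{"hand":255,"offset":[0,0.01,0.38],"delta_rot":[0,0,0]}]'
python3 -c "
from h import *
go((681.1,145.9,113.5),(681.1,145.9,112))"
```

```text
time_s: 19.75
position: [679.6, 146.4, 226.5]
orientation: [[0.124, 0.992, -0.0], [0.992, -0.124, 0.0], [0.0, -0.0, -1.0]]
ft_force: [-0.0, -0.7, -2.3]
gripper_width: 0.53
grip_force: 42.5
time_s: 20.45
position: [680.5, 145.9, 135.0]
orientation: [[0.124, 0.992, 0.003], [0.992, -0.124, 0.0], [0.001, 0.003, -1.0]]
ft_force: [0.3, -0.1, -2.3]
gripper_width: 0.527
grip_force: 42.5
20.4 [680.5 145.9 135. ] 0.527 rot [ 0.0004 -0.0001  0.    ]
(681.1, 145.9, 113.5) off [0.0003 0.0021 0.0858]
(681.1, 145.9, 112) off [0.0003 0.002  0.0918]
```

```bash
python3 -m crank '[{"hand":255,"offset":[0,0.002,0.045],"delta_rot":[0,0,0]},{"hand":255,"offset":[0,0.002,0.075],"delta_rot":[0,0,0]},{"hand":255,"offset":[0,0.002,0.085],"delta_rot":[0,0,0]},{"hand":255,"offset":[0,0.002,0.09],"delta_rot":[0,0,0]},{"hand":255,"offset":[0,0.002,0.094],"delta_rot":[0,0,0]},{"hand":255,"offset":[0,0.002,0.094],"delta_rot":[0,0,0]}]'
```

```text
time_s: 21.05
position: [680.6, 145.9, 112.6]
orientation: [[0.124, 0.992, 0.001], [0.992, -0.124, 0.0], [0.0, 0.001, -1.0]]
ft_force: [-5.9, -1.4, 10.9]
gripper_width: 0.52
grip_force: 44.0
```

Contact. I'll release, rise, and take a closing look.

```bash
python3 -m crank '[{"hand":0,"offset":[0,0,-0.003],"delta_rot":[0,0,0]},{"hand":0,"offset":[0,0,-0.003],"delta_rot":[0,0,0]},{"hand":0,"offset":[0,0,-0.003],"delta_rot":[0,0,0]},{"hand":0,"offset":[0,0,-0.003],"delta_rot":[0,0,0]},{"hand":0,"offset":[0,0,-0.1],"delta_rot":[0,0,0]},{"hand":0,"offset":[0,0,-0.28],"delta_rot":[0,0,0]},{"hand":0,"offset":[0,0,-0.46],"delta_rot":[0,0,0]},{"hand":0,"offset":[0,0,-0.55],"delta_rot":[0,0,0]},{"hand":0,"offset":[0,0,-0.55],"delta_rot":[0,0,0]}]'
python3 -m crank '[{"hand":0,"offset":[0,-0.6,0],"delta_rot":[0,0,0]},{"hand":0,"offset":[0,-0.6,0],"delta_rot":[0,0,0]},{"hand":0,"offset":[0,-0.6,0],"delta_rot":[0,0,0]},{"hand":0,"offset":[0,-0.6,0],"delta_rot":[0,0,0]},{"hand":0,"offset":[0,-0.6,0],"delta_rot":[0,0,0]}]'
python3 - <<'E'
from h import *
C=cam("top");im=np.ascontiguousarray(r.get_image("top")[...,::-1])
u0,v0,k=160,100,3.6
b=cv2.resize(im[v0:v0+100,u0:u0+220],None,fx=k,fy=k,interpolation=cv2.INTER_CUBIC)
for (x,y),R,z in zip([(647.5,-122.1),(658.6,-32.7),(669.9,56.4),(681.1,145.9)],(29,25,17,16),(65,89,113,141)):
    for t in np.linspace(0,6.28,60):
        u=px(C,[x+R*np.cos(t),y+R*np.sin(t),z]);cv2.circle(b,(int((u[0]-u0+.5)*k),int((u[1]-v0+.5)*k)),0,(0,0,255),-1)
s=r.get_image("side")[...,::-1][100:300,230:450]
cv2.imwrite("pics/end.png",b);cv2.imwrite("pics/ends.png",cv2.resize(s,None,fx=2.5,fy=2.5))
E
```

```text
time_s: 21.95
position: [683.2, 146.2, 253.1]
orientation: [[0.124, 0.992, 0.01], [0.992, -0.124, 0.002], [0.003, 0.01, -1.0]]
ft_force: [0.7, -0.1, 0.2]
gripper_width: 0.999
grip_force: 0.0
time_s: 22.45
position: [529.6, 164.2, 245.2]
orientation: [[0.123, 0.992, -0.002], [0.992, -0.123, -0.001], [-0.001, -0.002, -1.0]]
ft_force: [0.1, 0.1, 0.5]
gripper_width: 1.0
grip_force: 0.0
```

View pics/end.png

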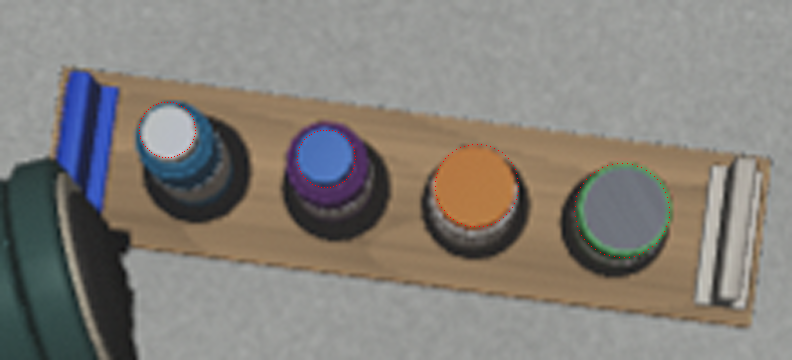

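View pics/ends.png

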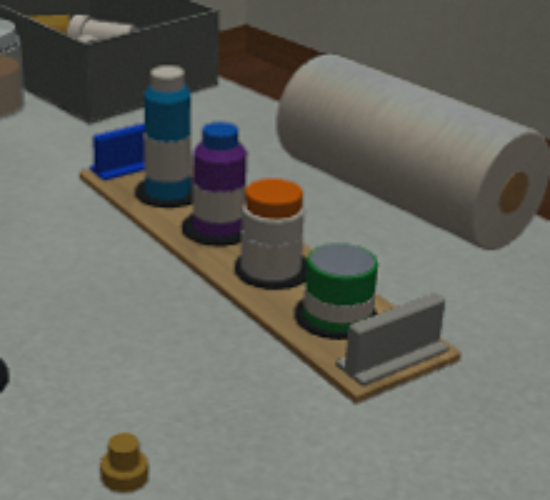

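All four tops, at crop pixels (168,131), (325,154), (475,187) and (624,208), match the overlays of where they should be. The side view shows them upright on the pads in the right order, and the gripper is clear of them.

```bash
python3 -c "
from plant import r
print(r.close_job())"
```

```text
the job is handed in; nothing more can be done
None
```

The job is handed in (verdict not shown): from the blue stop to the grey one stand the blue bottle, purple bottle, white jar and green tin, upright, released and within about 3 mm of their pad centres by the top camera, at about 22.5 s of the 112 s allowed.

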